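# Seat the bayonet nozzle collar on the bench burner

## Task

Pick up the knurled brass nozzle collar and put it, mouth down, over the upright spigot of the burner that stands in the vise. Turn it until its hidden keyways find the spigot's pins and it drops over them, then push it down fully home against the sprung seal ring, and finish while still holding it there: do not let go. Leave the other things on the bench where they are.

Things in the scene. Friction and masses are not known exactly. Their poses are not given: they have to be found in the camera images.
- collar_mid (a point): Centre (half-way up) of the loose knurled brass nozzle collar, a cylinder 46 mm across, 46 mm tall, 0.28 kg, standing mouth down on the bench; the only ribbed thing there; top closed but for a small dark hole. z up. Its bore, 32 mm wide and 32 deep, has four keyways 8 mm wide, 90 degrees apart, over its whole depth: hidden, and this point's x and y do not tell where.
- spigot_top (a point): Centre of the top face of the burner's upright brass spigot, 112 mm above the bench, z up. 29 mm in diameter, its top 5 mm tapering to 21 mm. Below this point: upper sides of the pins 10.5 mm, seal ring 22 mm, a 52 mm wide flange 34 mm, top of the low vise 52 mm. Nothing else near rises above the flange. With the collar fully home, its lower edge is 28 mm below this point.
- pins (a point): Point on the spigot's axis level with the upper sides of its four level steel pins (5 mm thick, 90 degrees apart, out to 19.5 mm from the axis; x and y do not tell where they point). A collar put on at any angle rests here on its lower edge until turned into line (never more than a quarter turn, either way); then it drops 11.5 mm onto the seal ring and can be pushed 6 mm farther.
- seal_ring (a joint): Travel of the sprung steel seal ring (44 mm across) round the foot of the spigot: 0 = up, grows as it is pushed down, 0.006 m = fully home on its stop. Its spring pushes back with about 5 N at first and 12 N at the end of the travel; the collar's own weight, about 3 N, cannot press it down.
- tube: Bystander: smooth brass tube, 38 mm in diameter, 75 mm tall, open at both ends, upright. Origin at the centre of its foot.
- pot: Bystander: white ceramic pot, 68 mm across, 60 mm tall. Origin at the centre of its foot.
- paddle: Bystander: graphite paddle with wooden handle, 245 mm long, 60 mm wide, lying flat. Origin on its underside, on the line of the handle, about 100 mm from the handle's end; blade towards its x.
- tweezers: Bystander: steel tweezers, 160 mm long, lying along their x. Origin at the middle.
- ornament: Bystander: clear glass finial, 60 mm across, 112 mm tall, upright. Origin at the centre of its foot.
- tape: Bystander: roll of paper tape lying flat, 90 mm across, 25 mm high. Origin at the centre of its foot.
- marver: Bystander: black graphite block 90 x 60 x 25 mm. Origin at the centre of its foot.
There are look-alikes about, which are no part of the job. What is shaped like the part that bears collar_mid but blue or red is not meant.

How it is judged:
By the outcome, as a careful person would: the job done as asked, in the order asked, and still so for the second after the job is handed in, while the arm keeps its last pose, push and grip.
It also fails if it takes over 51 s, if anything falls off the work surface, if the arm or the gripper's body presses on something with over 40 N, if the wrist force passes 120 N, or if a joint passes its speed limit or range.

## Robot

A 6-joint arm with a two-finger parallel gripper is mounted at the origin on the work surface. World frame = base frame: x ahead of the robot, y to its left, z up, the work surface at z = 0. Lengths are in m, angles in rad, forces in N, time in s.
With the tool pointing down it reaches from about 0.4 to 0.825 m from the base axis. Payload 7 kg.
Tool frame: the origin (TCP) lies at the centre of the arm's flange, where the gripper is bolted on; the fingertips stand 178 mm ahead of it and the grasp point (between the pads) lies 159 mm ahead of it; z points along the fingers, y is the direction in which the jaws open and shut (so a half turn about z gives the same grasp; the last joint's range is limited). The gripper opens to 88 mm and grips with 3 to 60 N. Pads are 19 mm wide; open, the fingers measure 130 mm over their backs; the gripper's body (78 mm by 193 mm) begins 47 mm behind the grasp point.
Start: joints at [0.288, 0.359, 0.012, 0, -1.224, -0.288], TCP at [0.675, -0, 0.405] pointing down, gripper open.
Joint ranges: [-3.07, 3.07], [-1.43, 2.12], [-1.02, 1.25], [-3.03, 1.67], [-3.05, -0], [-3.03, 3.03]. Speed limits (rad/s): [2.39, 2.39, 3.01, 3.14, 3.14, 3.14].

## Interface

Orientations are given as [roll, pitch, yaw] about the fixed x, y, z axes, in that order (R = Rz(yaw) Ry(pitch) Rx(roll)).
In Python, from station import * gives the robot as it stands.
- The arm moves only by the tool send_rows, never from a script. Its argument "motion" is a list of rows, each an object with "offset": the shift along the tool's x, y, z in cm, a list of three; "turn": the turn about the tool's z in degrees. In form: [{"offset": [x, y, z], "turn": turn}, ...]. A call has 1 to 8 rows; each row is the pose to reach, as a shift and turn from the pose commanded when the call began, along the tool's axes at that moment; what a row does not reach only later rows make up. A row lasts 1/10 s, in which the tool goes at most 50 mm and 8.59 degrees, less where a joint would pass 70% of its speed; a pose out of reach is approached as far as the arm can. A call with a gripper value outside its range is refused whole. "hand" is the opening, from -1 (shut) to 1 (fully open), set as the call begins (left out, the last holds). The fingers move at their own pace and stop on an object; "squeeze" is the grip in N (left out, the last holds). Time passes only in rows, so rows that repeat a pose let the fingers close. It gives the time, the measured TCP pose, the force and the opening at its end, in the units of the state.
- get_state(): the state, without advancing time (a new reading comes with each control period).
- grab_frame(name): name is "scene" or "side" or "wrist"; returns a dict with "frame" (480x640x3 uint8, blue, green, red), "range_z" (480x640 float32, m along the optical axis (not along the pixel's ray), 0 where there is no reading), "vertical_fov" (degrees; the focal length in pixels is half the picture's height over the tangent of half this angle, whatever the lens; pixels are square), "cx", "cy" (the principal point, pixels), "cam_to_world" (4x4, takes a point from camera to world coordinates). Camera axes: x right, y up, looking along -z (the intrinsics and any distortion apply to the point x, -y, -z); pixel columns grow to the right and rows downward; lengths in m; the calibration is good to about 2 mm. A picture is of the moment at which its call begins.
- job_done(): hands the job in, once; it reports no verdict.
The state is a dict: "t": time; "q": joint angles; "qd": joint speeds; "joint_efforts": joint torques, N m; "eef_pos": TCP position; "ee_rot": TCP orientation; "force": force on the tool from outside, world axes, zero at the start; "moment": the same for the moment, N m; "width": finger opening in m.
Only numpy, scipy, OpenCV 4.12 (cv2) and the standard library are available. Lean on these libraries where they do the work, as an engineer would, in place of code of your own. Each camera call takes 0.05 s, during which the arm holds its last target. There are 200 camera calls.

## Working session

There is one attempt and no reset: what is moved stays moved. The work goes in short steps, Python scripts to look and compute and a tool call to move; the robot and the scene stay as the last step left them, time stands still between calls to the robot, and variables do not carry over. Pictures are saved under pics/ and viewed, about 8 in all and at most 12, crops included, and the job is handed in when it is done.

Besides the shell and the picture viewer there is one more tool, called as name([rows], argument=value, ...), one row to a line, values as JSON. send_rows: Moves the arm, as the interface text tells. Its arguments: {"type":"object","properties":{"motion":{"type":"array"},"hand":{"type":"number"},"squeeze":{"type":"number"}},"required":["motion"]}

```bash
mkdir -p pics
cat > h.py <<'E'
from station import *
import numpy as np, cv2
def ray(f,u,v):
    F=240/np.tan(np.radians(f["vertical_fov"])/2); T=np.array(f["cam_to_world"])
    d=np.array([(u-f["cx"])/F,-(v-f["cy"])/F,-1.]); return T[:3,3],T[:3,:3]@d
def onz(f,u,v,z):
    o,d=ray(f,u,v); return o+d*(z-o[2])/d[2]
def cloud(f):
    F=240/np.tan(np.radians(f["vertical_fov"])/2); T=np.array(f["cam_to_world"]); r=f["range_z"]
    v,u=np.mgrid[:480,:640]; P=np.stack([(u-f["cx"])/F*r,-(v-f["cy"])/F*r,-r],-1)@T[:3,:3].T+T[:3,3]
    P[r<=0]=np.nan; return P
E
python3 - <<'E'
from h import *
for n in("scene","side","wrist"):
    f=grab_frame(n); cv2.imwrite(f"pics/{n}0.png",f["frame"]); print(n,{k:v for k,v in f.items() if k not in("frame","range_z")},(f["range_z"]>0).mean())
s=get_state(); print(s)
E
```

```text
scene {'vertical_fov': 44.985513196096775, 'cx': 321.1915932429014, 'cy': 245.8205183731592, 'cam_to_world': array([[-7.37175787e-01, -5.62764882e-01,  3.73988698e-01,
         1.10140243e+00],
       [ 6.75700925e-01, -6.14246246e-01,  4.07590246e-01,
         5.64338121e-01],
       [ 3.43676871e-04,  5.53170170e-01,  8.33068212e-01,
         1.34573117e+00],
       [ 0.00000000e+00,  0.00000000e+00,  0.00000000e+00,
         1.00000000e+00]])} 0.996142578125
side {'vertical_fov': 56.98025002660907, 'cx': 315.70400829021133, 'cy': 237.33948349375322, 'cam_to_world': array([[ 0.94543745,  0.18814187, -0.26598998,  0.26685716],
       [-0.32568787,  0.52400282, -0.78698695, -0.97386543],
       [-0.0086857 ,  0.83067664,  0.55668741,  0.77248928],
       [ 0.        ,  0.        ,  0.        ,  1.        ]])} 0.9960611979166667
wrist {'vertical_fov': 64.46928237125603, 'cx': 322.7330909133227, 'cy': 236.15399050538932, 'cam_to_world': array([[-9.99998272e-01, -7.51549607e-04,  1.70058570e-03,
         6.75170774e-01],
       [ 2.97230369e-04, -9.67518480e-01, -2.52800125e-01,
       
[... 164 characters left out ...]
        1.00000000e+00]])} 0.9848079427083334
{'t': 0.15, 'q': array([ 2.88069331e-01,  3.59191712e-01,  1.12357153e-02, -2.14971462e-04,
       -1.22407188e+00, -2.88079817e-01]), 'qd': array([-0.0004652 , -0.00357421,  0.00185226,  0.00172022, -0.00046807,
        0.00126344]), 'joint_efforts': array([ 1.39394037e-04, -5.83274567e+01,  2.93289685e+01,  7.00122759e+00,
        8.75052094e-03, -9.76538854e-05]), 'eef_pos': array([ 6.74847733e-01, -3.56936101e-05,  4.03950097e-01]), 'ee_rot': array([ 3.14035443e+00, -1.56138314e-04, -1.57087989e+00]), 'force': array([ 0.25424592, -0.41580202, -0.51235291]), 'moment': array([-0.03964002, -0.02920346,  0.00601413]), 'width': 0.0877288588764659}
```

View pics/scene0.png

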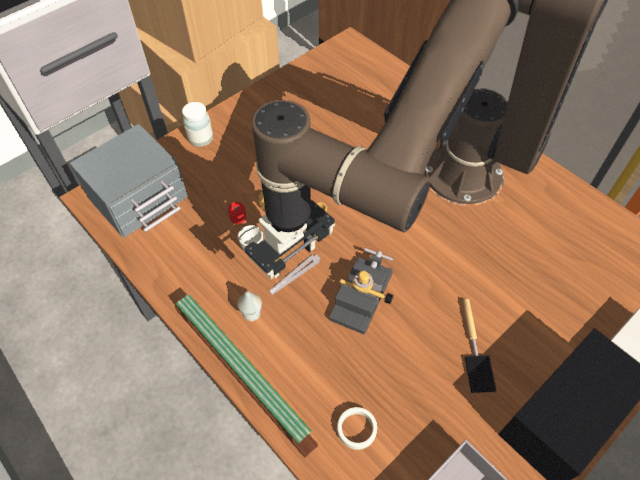

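View pics/side0.png

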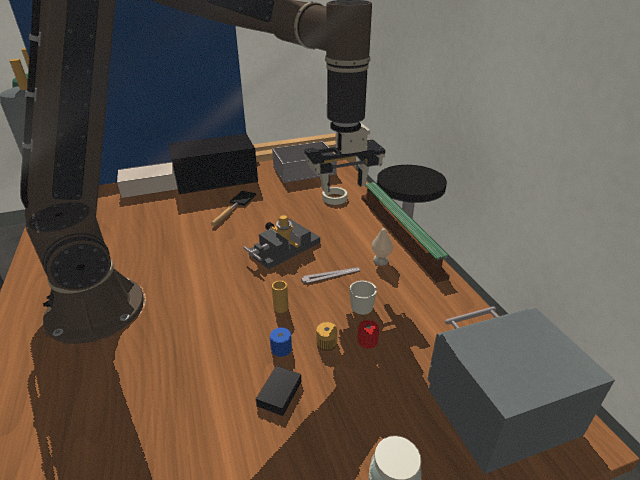

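View pics/wrist0.png

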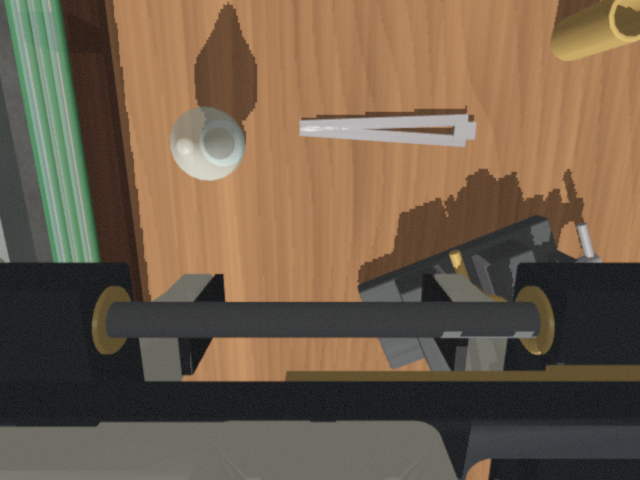

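The side view shows the collar at (327,336), between the blue (281,342) and red (368,334) look-alikes. The spigot is at (284,222) in side and (365,280) in scene. The wrist view shows the vise partly behind the gripper. Next I'll localise them.

Run:
```python
from h import *
f=grab_frame("side"); P=cloud(f); hsv=cv2.cvtColor(f["frame"],cv2.COLOR_BGR2HSV)
def rep(n,box,lo,zr):
    x0,y0,x1,y1=box; p=P[y0:y1,x0:x1].reshape(-1,3)
    p=p[(p[:,2]>zr[0])&(p[:,2]<zr[1])]
    if len(p)<3: print(n,len(p));return
    c,r=cv2.minEnclosingCircle(p[:,:2].astype(np.float32)); print(n,len(p),np.round(p.mean(0),4),"circ",np.round(c,4),round(r,4),np.round(p.max(0),3))
rep("collar top",(312,318,341,352),0,(.040,.056))
rep("blue top",(266,326,294,357),0,(.040,.056))
rep("red top",(355,318,382,350),0,(.040,.056))
rep("tube top",(268,278,292,315),0,(.065,.085))
rep("pot top",(346,278,380,316),0,(.05,.07))
rep("spigot",(270,208,300,245),0,(.105,.125))
rep("marver top",(255,365,305,415),0,(.018,.035))
rep("orn",(365,225,398,268),0,(.02,.13))
for n in("scene",):
    f=grab_frame(n);P=cloud(f); rep("spig scene",(345,262,385,300),0,(.105,.12)); rep("vise all",(325,240,400,335),0,(.055,.2))
f2=grab_frame("side")
cv2.imwrite("pics/c.png",np.hstack([cv2.resize(f2["frame"][205:265,235:325],None,fx=4.4,fy=6.6*.67),cv2.resize(f["frame"][255:315,325:415],None,fx=4.4,fy=4.4)][0:1]+[cv2.resize(f["frame"][255:315,325:415],(396,265))]) if 1 else 0)
```

```text
collar top 263 [ 0.5151 -0.3071  0.0451] circ [ 0.5148 -0.3059] 0.0243 [ 0.538 -0.282  0.05 ]
blue top 277 [ 0.4117 -0.2892  0.0451] circ [ 0.4116 -0.2871] 0.0242 [ 0.435 -0.263  0.049]
red top 267 [ 0.6064 -0.3329  0.0453] circ [ 0.6072 -0.3307] 0.0243 [ 0.63  -0.307  0.05 ]
tube top 122 [ 0.4475 -0.157   0.0713] circ [ 0.4477 -0.1562] 0.0205 [ 0.465 -0.136  0.078]
pot top 234 [ 0.6407 -0.2217  0.0563] circ [ 0.6408 -0.2196] 0.0369 [ 0.676 -0.187  0.063]
spigot 49 [0.5265 0.0888 0.1099] circ [0.5261 0.0906] 0.0135 [0.539 0.102 0.114]
marver top 1171 [ 0.3758 -0.4057  0.0242] circ [ 0.3768 -0.4027] 0.0527 [ 0.427 -0.352  0.028]
orn 434 [ 0.7641 -0.0762  0.0688] circ [ 0.77   -0.0654] 0.03 [ 0.799 -0.042  0.113]
spig scene 88 [0.5291 0.0954 0.1111] circ [0.5303 0.0949] 0.0163 [0.544 0.107 0.119]
vise all 1380 [0.5324 0.0998 0.0678] circ [0.5149 0.0914] 0.0867 [0.6   0.169 0.119]
```

View pics/c.png

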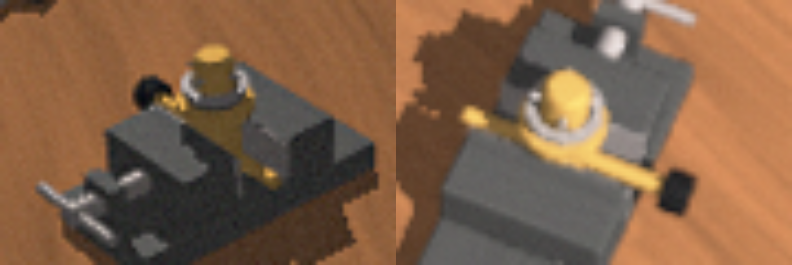

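Crops: left (side) shows the spigot with its ring at the vise, and right (scene) shows the same from above. The pins aren't resolved. I'm moving above the collar now, jaws along world y to stay clear of blue and red.

send_rows([
  {"offset": [30.6,16,8.5],"turn": 90},
  {"offset": [30.6,16,8.5],"turn": 90},
  {"offset": [30.6,16,8.5],"turn": 90},
  {"offset": [30.6,16,8.5],"turn": 90},
  {"offset": [30.6,16,8.5],"turn": 90},
  {"offset": [30.6,16,8.5],"turn": 90},
  {"offset": [30.6,16,8.5],"turn": 90},
  {"offset": [30.6,16,8.5],"turn": 90},
], hand=1)

```text
t: 1.1
eef_pos: [0.5119, -0.3094, 0.318]
ee_rot: [3.14, -0.002, -2.781]
force: [0.2, -0.1, 0.2]
width: 0.0878
```

```bash
python3 -c "
from h import *
s=get_state();print(s['t'],s['eef_pos'],s['ee_rot'],s['q'],s['force'])"
```

```text
1.1 [ 0.51188032 -0.30942136  0.31801642] [ 3.13975503e+00 -2.48987607e-03 -2.78128303e+00] [-2.17339568e-01  3.03757652e-01 -2.78315888e-01 -2.14875855e-04
 -9.91812130e-01 -9.93031574e-01] [ 0.24097101 -0.10958954  0.16495875]
```

send_rows([
  {"offset": [0,0,0],"turn": 20.7},
  {"offset": [0,0,0],"turn": 20.7},
  {"offset": [0,0,0],"turn": 20.7},
  {"offset": [0,0,0],"turn": 20.7},
  {"offset": [0,0,0],"turn": 20.7},
])

```text
t: 1.6
eef_pos: [0.515, -0.306, 0.3197]
ee_rot: [3.142, 0.0, -3.13]
force: [0.1, 0.0, -0.4]
width: 0.0876
```

Run:
```python
from h import *
f=grab_frame("wrist");P=cloud(f);cv2.imwrite("pics/w1.png",f["frame"]);s=get_state();print(s['eef_pos'],s['ee_rot'])
m=(abs(P[...,2]-.046)<.008)&(np.hypot(P[...,0]-.515,P[...,1]+.306)<.04);p=P[m]
print(m.sum());c,r=cv2.minEnclosingCircle(p[:,:2].astype(np.float32));print(c,r,p.mean(0))
m8=m.astype(np.uint8);v,u=np.nonzero(m);print(u.min(),u.max(),v.min(),v.max())
```

```text
[ 0.51500125 -0.30595959  0.31967529] [ 3.14158598e+00  2.93209253e-05 -3.13000273e+00]
3465
(0.5157318711280823, -0.3061829209327698) 0.024064717814326286 [ 0.51447659 -0.30612623  0.04496412]
290 357 203 269
```

View pics/w1.png

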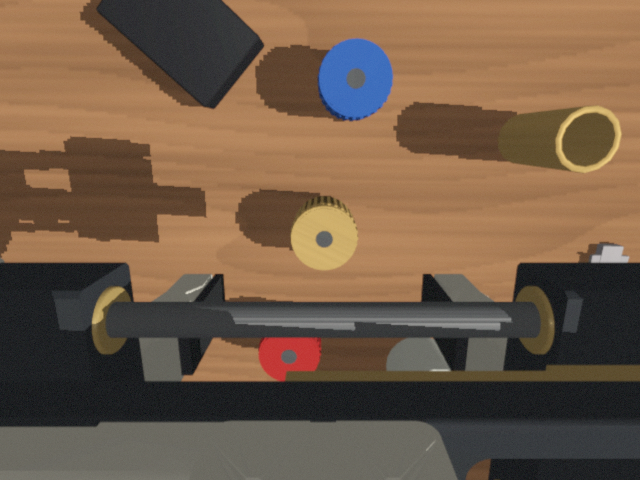

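The wrist view shows the collar's hole at (324,239), with the jaws left and right of it and their paths clear. I'll refine by ray, then descend.

Run:
```python
from h import *
f=grab_frame("wrist");g=f["frame"][220:262,300:350]
h=cv2.cvtColor(g,cv2.COLOR_BGR2HSV);m=((h[...,1]<90)&(h[...,2]<150)).astype(np.uint8)
n,l,st,c=cv2.connectedComponentsWithStats(m)
for i in range(1,n):
    if st[i,4]>20: print(st[i],onz(f,c[i][0]+300,c[i][1]+220,.046))
```

```text
[ 16  11  17  16 213] [ 0.51537929 -0.3059634   0.046     ]
```

send_rows([
  {"offset": [0,0,5],"turn": 0},
  {"offset": [0,0,9],"turn": 0},
  {"offset": [0,0,11],"turn": 0},
  {"offset": [0,0,11],"turn": 0},
])

```text
t: 2.1
eef_pos: [0.5138, -0.3056, 0.2065]
ee_rot: [3.14, -0.006, -3.131]
force: [-0.4, -0.4, 0.8]
width: 0.0876
```

send_rows([
  {"offset": [0,0,1.2],"turn": 0},
  {"offset": [0,0,2.4],"turn": 0},
  {"offset": [0,0,2.4],"turn": 0},
  {"offset": [0,0,2.4],"turn": 0},
])

```text
t: 2.5
eef_pos: [0.5151, -0.3061, 0.186]
ee_rot: [-3.141, 0.0, -3.132]
force: [-0.2, -0.7, -0.2]
width: 0.0879
```

send_rows([
  {"offset": [0,0,0],"turn": 0},
  {"offset": [0,0,0],"turn": 0},
  {"offset": [0,0,0],"turn": 0},
  {"offset": [0,0,0],"turn": 0},
  {"offset": [0,0,0],"turn": 0},
  {"offset": [0,0,0],"turn": 0},
  {"offset": [0,0,0],"turn": 0},
  {"offset": [0,0,0],"turn": 0},
], hand=-1, squeeze=40)

```text
t: 3.3
eef_pos: [0.515, -0.306, 0.1857]
ee_rot: [3.142, -0.0, -3.132]
force: [-0.3, 1.5, 1.2]
width: 0.0456
```

send_rows([
  {"offset": [0,0,-2],"turn": 0},
  {"offset": [0,0,-6],"turn": 0},
  {"offset": [0,0,-11],"turn": 0},
  {"offset": [0,0,-16],"turn": 0},
  {"offset": [0,3,-20],"turn": 0},
  {"offset": [0,7,-22],"turn": 0},
  {"offset": [-0.5,11,-22],"turn": 0},
  {"offset": [-1,15,-22],"turn": 0},
])

```text
t: 4.1
eef_pos: [0.523, -0.1547, 0.4063]
ee_rot: [3.141, 0.001, -3.133]
force: [1.0, -0.2, -2.5]
width: 0.0455
```

send_rows([
  {"offset": [0,4.5,0],"turn": 0},
  {"offset": [0,9,0],"turn": 0},
  {"offset": [0,13.5,0],"turn": 0},
  {"offset": [0,18,0],"turn": 0},
  {"offset": [0,22,0],"turn": 0},
  {"offset": [-0.3,24.9,0],"turn": 0},
  {"offset": [-0.3,24.9,0],"turn": 0},
  {"offset": [-0.3,24.9,0],"turn": 0},
])

```text
t: 4.9
eef_pos: [0.5239, 0.0937, 0.4051]
ee_rot: [-3.141, -0.001, -3.131]
force: [-0.4, -0.4, -1.8]
width: 0.0453
```

Run:
```python
from h import *
s=get_state();print(s['t'],s['eef_pos'],s['ee_rot'],s['q'],s['width'])
f=grab_frame("wrist");P=cloud(f);cv2.imwrite("pics/w2.png",cv2.resize(f["frame"][120:380,180:500],None,fx=2.3,fy=2.3))
m=(abs(P[...,2]-.112)<.005)&(np.hypot(P[...,0]-.528,P[...,1]-.093)<.04);p=P[m];v,u=np.nonzero(m)
print(m.sum(),p.mean(0),u.min(),u.max(),v.min(),v.max(),cv2.minEnclosingCircle(p[:,:2].astype(np.float32)))
```

```text
4.9 [0.52388852 0.09371705 0.40506226] [-3.14115303e+00 -1.22649114e-03 -3.13053408e+00] [ 5.45599008e-01  1.23655735e-01 -3.00407198e-01 -2.70339616e-04
 -1.14801277e+00 -2.10522541e+00] 0.0452725154745389
720 [0.52353227 0.09190037 0.11039555] 303 340 217 242 ((0.5269341468811035, 0.09210477769374847), 0.014136244542896748)
```

View pics/w2.png

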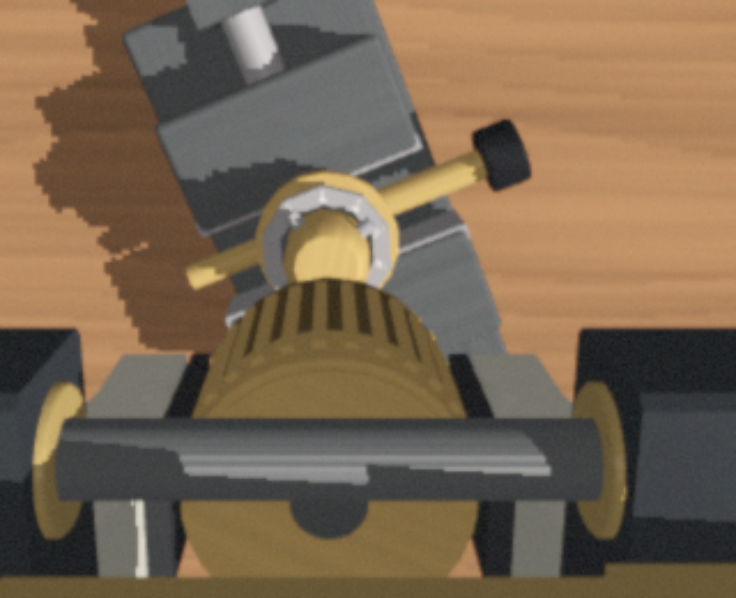

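The wrist crop shows the spigot at about (327,245), partly hidden by the held collar. Shifting the tool 4.5 cm toward +x should uncover it.

send_rows([
  {"offset": [-4.5,0,0],"turn": 0},
  {"offset": [-4.5,0,0],"turn": 0},
  {"offset": [-4.5,0,0],"turn": 0},
  {"offset": [-4.5,0,0],"turn": 0},
])

```text
t: 5.35
eef_pos: [0.5688, 0.0925, 0.4053]
ee_rot: [-3.141, -0.001, -3.134]
force: [-0.8, 0.5, -2.6]
width: 0.0455
```

Run:
```python
from h import *
s=get_state();print(s['t'],s['eef_pos'],s['ee_rot'])
f=grab_frame("wrist");P=cloud(f)
m=(abs(P[...,2]-.112)<.003)&(np.hypot(P[...,0]-.528,P[...,1]-.093)<.03);p=P[m];v,u=np.nonzero(m)
print(m.sum(),p.mean(0),u.min(),u.max(),v.min(),v.max(),cv2.minEnclosingCircle(p[:,:2].astype(np.float32)))
u0,v0=int(u.mean()),int(v.mean());print(u0,v0)
cv2.imwrite("pics/w3.png",cv2.resize(f["frame"][v0-50:v0+50,u0-60:u0+60],None,fx=6,fy=6,interpolation=cv2.INTER_CUBIC))
# layers
for lo,hi in((.097,.104),(.086,.093),(.075,.081)):
    m=(P[...,2]>lo)&(P[...,2]<hi)&(np.hypot(P[...,0]-.528,P[...,1]-.093)<.032);p=P[m];print(lo,m.sum(),p.mean(0),cv2.minEnclosingCircle(p[:,:2].astype(np.float32)))
```

```text
5.35 [0.56875326 0.09253743 0.40531599] [-3.14134415e+00 -9.66092303e-04 -3.13351086e+00]
897 [0.52724979 0.0919902  0.1110125 ] 307 340 158 192 ((0.5278137922286987, 0.09187167137861252), 0.013163892552256584)
323 174
0.097 191 [0.52605793 0.09197044 0.10020056] ((0.5275904536247253, 0.0918404683470726), 0.019604597240686417)
0.086 1133 [0.52657372 0.09191866 0.08931158] ((0.5276912450790405, 0.09185332804918289), 0.023059330880641937)
0.075 586 [0.52142421 0.09190728 0.07723708] ((0.5277969837188721, 0.09184011816978455), 0.02599511854350567)
```

View pics/w3.png

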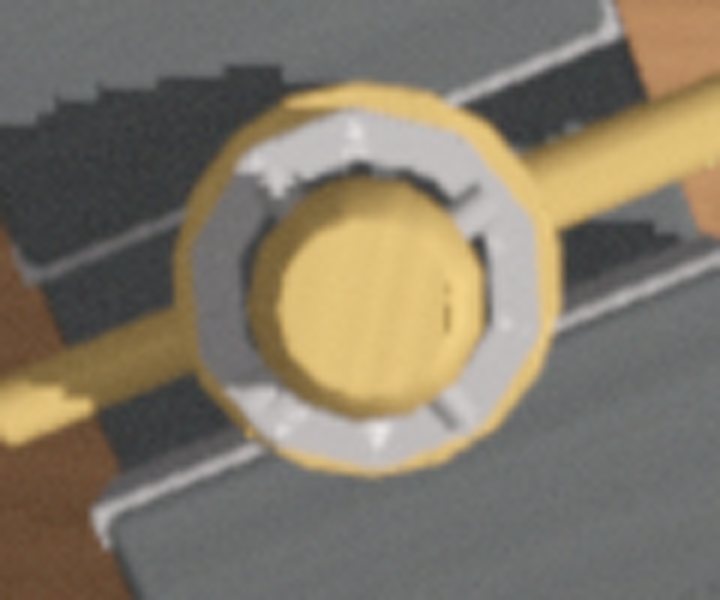

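The axis comes out at (0.5277, 0.0919), consistently across four height layers. The crop shows the spigot centred at (370,300), with the pins on its diagonals. I'm moving over it now.

send_rows([
  {"offset": [4.15,0,0],"turn": 0},
  {"offset": [4.15,0,2],"turn": 0},
  {"offset": [4.15,0,5],"turn": 0},
  {"offset": [4.15,0,8],"turn": 0},
  {"offset": [4.15,0,9.3],"turn": 0},
  {"offset": [4.15,0,9.3],"turn": 0},
  {"offset": [4.15,0,9.3],"turn": 0},
])

```text
t: 6.1
eef_pos: [0.5281, 0.0932, 0.3139]
ee_rot: [3.141, 0.001, -3.132]
force: [0.8, -0.0, -1.3]
width: 0.0457
```

```bash
python3 -c "
from h import *
s=get_state();print(s['t'],s['eef_pos'],s['ee_rot'],s['force'],s['moment'])"
```

```text
6.1 [0.52808847 0.09322772 0.31385499] [ 3.14149384e+00  1.29337923e-03 -3.13165717e+00] [ 0.79018376 -0.04779602 -1.27627704] [-0.06583619 -0.09672179  0.01058973]
```

send_rows([
  {"offset": [0.05,-0.1,0.5],"turn": 0},
  {"offset": [0.05,-0.1,0.5],"turn": 0},
  {"offset": [0.05,-0.1,0.5],"turn": 0},
  {"offset": [0.05,-0.1,0.5],"turn": 0},
])

```text
t: 6.5
eef_pos: [0.5273, 0.0921, 0.3081]
ee_rot: [3.141, 0.001, -3.132]
force: [1.1, -0.1, -3.4]
width: 0.0453
```

```bash
python3 -c "
from h import *
for i in range(3):
  s=get_state();print(s['t'],s['eef_pos'],s['ee_rot'],s['force']);grab_frame('wrist')"
```

```text
6.5 [0.52730358 0.0921066  0.30810174] [ 3.14131047e+00  6.56411532e-04 -3.13210856e+00] [ 1.11901878 -0.1111881  -3.36739653]
6.55 [0.5272855  0.09214002 0.30802291] [ 3.14132590e+00  5.62518296e-04 -3.13210831e+00] [-0.2644381  -0.40424901 -1.14338521]
6.6 [0.52727906 0.092129   0.30792714] [ 3.14139946e+00  4.21422105e-04 -3.13210436e+00] [-0.70298363 -0.65539444 -1.7341594 ]
```

send_rows([
  {"offset": [0,-0.02,0.5],"turn": 0},
  {"offset": [0,-0.02,1],"turn": 0},
  {"offset": [0,-0.02,1.5],"turn": 0},
  {"offset": [0,-0.02,1.8],"turn": 0},
  {"offset": [0,-0.02,2.0],"turn": 0},
  {"offset": [0,-0.02,2.1],"turn": 0},
  {"offset": [0,-0.02,2.2],"turn": 0},
  {"offset": [0,-0.02,2.2],"turn": 0},
])

```text
t: 7.45
eef_pos: [0.5272, 0.0919, 0.2866]
ee_rot: [-3.141, 0.0, -3.132]
force: [-3.8, -0.2, 6.7]
width: 0.0457
```

send_rows([
  {"offset": [0,0,0.05],"turn": -3},
  {"offset": [0,0,0.05],"turn": -6},
  {"offset": [0,0,0.05],"turn": -9},
  {"offset": [0,0,0.05],"turn": -12},
  {"offset": [0,0,0.05],"turn": -15},
  {"offset": [0,0,0.05],"turn": -15},
])

```text
t: 8.05
eef_pos: [0.5272, 0.092, 0.2852]
ee_rot: [3.141, 0.0, -2.87]
force: [-0.5, 1.1, -2.3]
width: 0.0455
```

send_rows([
  {"offset": [0,0,0.1],"turn": 0},
  {"offset": [0,0,0.2],"turn": 0},
  {"offset": [0,0,0.3],"turn": 0},
  {"offset": [0,0,0.3],"turn": 0},
])

```text
t: 8.45
eef_pos: [0.5271, 0.092, 0.2819]
ee_rot: [3.141, -0.0, -2.871]
force: [-0.6, 1.6, -2.1]
width: 0.0456
```

```bash
python3 -c "
from h import *
s=get_state();print(s['t'],s['eef_pos'],s['ee_rot'],s['force'],s['moment'],s['q'])"
```

```text
8.45 [0.52709113 0.09199984 0.28189785] [ 3.14147488e+00 -3.07448485e-04 -2.87067893e+00] [-0.60279035  1.55198598 -2.1194292 ] [ 0.71382623  0.28841131 -0.03195184] [ 5.39346338e-01  2.45998484e-01 -4.58955900e-01 -2.56102570e-04
 -8.66107160e-01 -1.83906303e+00]
```

It's in the keyways and going down freely. Next is down to the seal ring.

send_rows([
  {"offset": [0,0,0.15],"turn": 0},
  {"offset": [0,0,0.3],"turn": 0},
  {"offset": [0,0,0.45],"turn": 0},
  {"offset": [0,0,0.6],"turn": 0},
  {"offset": [0,0,0.75],"turn": 0},
  {"offset": [0,0,0.75],"turn": 0},
])

```text
t: 9.05
eef_pos: [0.5272, 0.092, 0.2747]
ee_rot: [3.142, 0.0, -2.87]
force: [-2.5, 2.5, 0.8]
width: 0.0456
```

send_rows([
  {"offset": [0,0,0.1],"turn": 0},
  {"offset": [0,0,0.2],"turn": 0},
  {"offset": [0,0,0.3],"turn": 0},
  {"offset": [0,0,0.4],"turn": 0},
  {"offset": [0,0,0.5],"turn": 0},
  {"offset": [0,0,0.6],"turn": 0},
  {"offset": [0,0,0.6],"turn": 0},
], squeeze=55)

```text
t: 9.75
eef_pos: [0.5271, 0.092, 0.2696]
ee_rot: [-3.142, 0.0, -2.87]
force: [-7.3, 3.1, 10.9]
width: 0.0454
```

send_rows([
  {"offset": [0,0,0.05],"turn": 0},
  {"offset": [0,0,0.1],"turn": 0},
  {"offset": [0,0,0.15],"turn": 0},
  {"offset": [0,0,0.15],"turn": 0},
  {"offset": [0,0,0.15],"turn": 0},
])

```text
t: 10.25
eef_pos: [0.5271, 0.0919, 0.2695]
ee_rot: [-3.141, 0.001, -2.87]
force: [-12.1, 3.6, 24.1]
width: 0.0455
```

Run:
```python
from h import *
for i in range(2):
    s=get_state();print(s['t'],s['eef_pos'],s['force'],s['moment'],s['width']);f=grab_frame("side")
a=cv2.resize(f["frame"][180:265,235:335],(460,391),interpolation=cv2.INTER_CUBIC)
cv2.imwrite("pics/s9.png",a)
```

```text
10.25 [0.52710991 0.09194191 0.26952685] [-12.06465844   3.63501002  24.11752033] [ 1.21472133  4.53584997 -0.04711866] 0.045545848779187936
10.3 [0.52708908 0.09194639 0.26952539] [-12.20834552   3.38032275  23.16566816] [ 1.21156836  4.55984691 -0.06975394] 0.045130904944020084
```

View pics/s9.png

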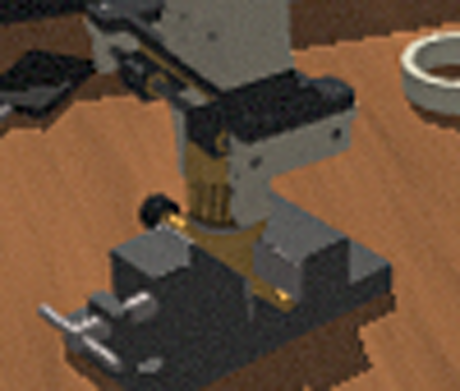

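The side crop shows the collar in the jaws, seated over the spigot right down to the flange. It stopped hard, but there's about 12 N of side load, so I'll relieve that to rule out wedging.

send_rows([
  {"offset": [0.04,0.02,0],"turn": 0},
  {"offset": [0.08,0.04,0],"turn": 0},
  {"offset": [0.08,0.04,0],"turn": 0},
  {"offset": [0.08,0.04,0],"turn": 0},
])

```text
t: 10.75
eef_pos: [0.5268, 0.092, 0.2695]
ee_rot: [-3.141, 0.002, -2.869]
force: [-8.6, 0.7, 20.4]
width: 0.0458
```

```bash
python3 -c "
from h import *
s=get_state();print(s['t'],s['eef_pos'],s['ee_rot'],s['force'],s['moment'])"
```

```text
10.75 [0.5268096  0.09201856 0.2695449 ] [-3.14097492e+00  2.44933050e-03 -2.86931804e+00] [-8.63064791  0.67042585 20.37486515] [ 0.42493994  3.09096996 -0.08169429]
```

send_rows([
  {"offset": [0.08,0.02,0],"turn": 1},
  {"offset": [0.12,0.02,0.05],"turn": 2},
  {"offset": [0.12,0.02,0.05],"turn": 1},
  {"offset": [0.12,0.02,0.05],"turn": 0},
  {"offset": [0.12,0.02,0.05],"turn": -1},
  {"offset": [0.12,0.02,0.05],"turn": 0},
  {"offset": [0.12,0.02,0.05],"turn": 0},
])

```text
t: 11.45
eef_pos: [0.5265, 0.0922, 0.2695]
ee_rot: [-3.141, 0.005, -2.869]
force: [-5.3, 0.4, 20.6]
width: 0.0452
```

Run:
```python
from h import *
s=get_state();print(s['t'],s['eef_pos'],s['ee_rot'],s['force'],s['moment'])
f=grab_frame("side");P=cloud(f)
cv2.imwrite("pics/s10.png",cv2.resize(f["frame"][205:245,260:310],(700,560),interpolation=cv2.INTER_CUBIC))
for v in range(215,238,1):
    print(v,[ (round(float(P[v,u,2]),3)) for u in (282,284,286)], f["frame"][v,284])
```

```text
11.45 [0.52652456 0.09216525 0.26953358] [-3.14085424  0.00492978 -2.86897411] [-5.26668617  0.35287621 20.63312925] [0.19466851 1.73423669 0.1205728 ]
215 [0.131, 0.133, 0.175] [55 71 79]
216 [0.129, 0.132, 0.172] [60 75 85]
217 [0.126, 0.127, 0.167] [59 74 85]
218 [0.123, 0.125, 0.163] [ 62  90 103]
219 [0.121, 0.12, 0.161] [ 57  82 100]
220 [0.116, 0.113, 0.125] [23 45 57]
221 [0.112, 0.113, 0.12] [32 47 62]
222 [0.11, 0.108, 0.117] [32 52 66]
223 [0.107, 0.105, 0.113] [47 77 96]
224 [0.1, 0.102, 0.11] [28 60 74]
225 [0.1, 0.099, 0.103] [37 65 82]
226 [0.094, 0.096, 0.106] [36 70 91]
227 [0.092, 0.094, 0.099] [39 76 99]
228 [0.085, 0.088, 0.092] [28 45 59]
229 [0.085, 0.086, 0.084] [45 50 59]
230 [0.079, 0.081, 0.08] [73 73 78]
231 [0.078, 0.078, 0.079] [38 74 98]
232 [0.076, 0.075, 0.072] [ 41  80 101]
233 [0.073, 0.072, 0.071] [ 45  81 102]
234 [0.062, 0.062, 0.061] [36 76 97]
235 [0.057, 0.06, 0.059] [ 46  83 106]
236 [0.055, 0.06, 0.055] [ 45  83 104]
237 [0.06, 0.052, 0.052] [47 72 85]
```

View pics/s10.png

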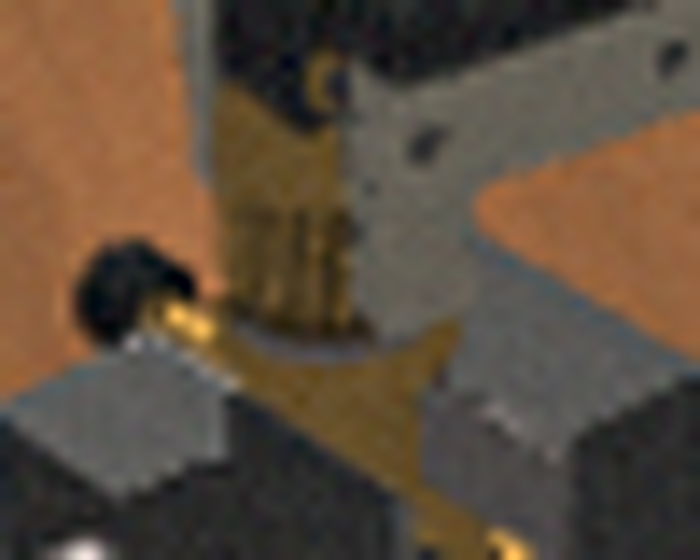

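```bash
python3 -c "
from station import *
s=get_state();print(s['t'],s['eef_pos'],s['force'],s['width']);print(job_done())"
```

```text
11.5 [0.52652175 0.09217007 0.26954355] [-4.89437279  1.16906918 20.15228588] 0.045078276303270784
the job is handed in; nothing more can be done
None
```

The collar is on the spigot, dropped over the pins and pushed down to a hard stop. I handed the job in at 11.5 s with the gripper still holding it there at 55 N, under about 20 N of push.

- **Placing and turning:** I gripped the collar and set it on the pins. It found the keyways after roughly 15° of turn, then dropped freely onto the seal ring.
- **Fully home:** The collar stopped moving with the force rising steeply, at about 9 N/mm against about 1 N/mm for the spring. That stop stayed put when I eased the side load and wiggled the collar about 1–2°. The side camera put the collar's lower edge at about 84–85 mm, where 84 mm is fully home.
- **Disagreements:** Measured travel from the pins was 17.1 mm, not the nominal 17.5 mm. I put that down to how the contact height was read. About 5 N of side force was still there at hand-in, down from 12 N.
- **Other items:** The moves were planned clear of the other things on the bench, but I took no final picture of all of them.

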